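Plug the new output shaft into the gearmotor and hold it home

ROBOT

A 6-joint arm with a two-finger parallel gripper is mounted at the origin on the work surface. World frame = base frame: x ahead of the robot, y to its left, z up, the work surface at z = 0. Lengths are in m, angles in rad, forces in N, time in s.
With the tool pointing down it reaches from about 0.35 to 0.85 m from the base axis. Payload 8.1 kg.
Tool frame: the origin (TCP) lies at the very end of the fingers, on their centre line; the grasp point (between the pads) lies 19 mm behind it; z points along the fingers, x is the direction in which the jaws open and shut, and the axes are right-handed (so a half turn about z gives the same grasp; the last joint's range is limited). The gripper opens to 93 mm and grips with 3 to 60 N. Pads are 15 mm wide; open, the fingers measure 128 mm over their backs; the gripper's body (75 mm by 188 mm) begins 65 mm behind the grasp point.
Start: joints at [-1.216, 0.13, 1.488, -0, 1.523, -0.085], TCP at [0.255, -0.543, 0.219] pointing down, gripper open.
Joint ranges: [-2.96, 2.96], [-0.89, 2.26], [0.02, 2.5], [-1.34, 4.48], [0, 2.73], [-2.66, 2.66]. Speed limits (rad/s): [2.39, 2.39, 2.79, 3.14, 3.14, 3.14].

INTERFACE

Orientations are given as a rotation vector (axis times angle).
In Python, from plant import robot gives the robot as it stands. The module is installed in compiled form; this text tells all that it offers.
- The arm moves only by the tool jog_arm, never from a script. Its argument "commands" is one flat list of numbers, 5 for each row, row after row: the gripper's target within -1 to 1 (shut at 1, half-way at 0, fully open at -1), then the shift along the tool's x, y, z in m, then the turn about the tool's z in degrees. A call has 1 to 20 rows; each row shifts and turns the commanded pose from where the row before left it, along the tool's axes as they then stand; what a row does not reach is not made up. A row lasts 1/12 s, in which the tool goes at most 41.7 mm and 7.16 degrees, less where a joint would pass 70% of its speed; a pose out of reach is approached as far as the arm can. A call is refused whole if a number of a shift passes 0.0417 or a number of a turn 7.16, either way. A call with a gripper value outside its range is refused whole. The fingers move at their own pace and stop on an object; "grip_force" is the grip in N (left out, the last holds). Time passes only in rows, so rows that do not move let the fingers close. It gives the time, the measured TCP pose, the force and the opening at its end, in the units of the state.
- robot.read_state(): the state, without advancing time (a new reading comes with each control period).
- robot.read_camera(name): name is "scene" or "top" or "wrist"; returns a dict with "img" (480x640x3 uint8, blue, green, red), "vfov" (degrees; the focal length in pixels is half the picture's height over the tangent of half this angle, whatever the lens; pixels are square), "cx", "cy" (the principal point, pixels), "extrinsics" (4x4, takes a point from world to camera coordinates). Camera axes: x right, y down, z forward; pixel columns grow to the right and rows downward; lengths in m; the calibration is good to about 2 mm. A picture is of the moment at which its call begins. There is no depth.
- robot.close_job(): hands the job in, once; it reports no verdict.
Trained networks look in a picture, given as the dict that the camera call returned (one of the last four; its "shot" number tells which), for a name from the list of things; names that differ only in an ending like _2 or _b are one class to them, and where a whole thing is asked for, a point or a joint stands for the part that bears it (a point fixed in the world has none). Each returns a list of dicts, best first, with "score" (0 to 1); they miss things now and then, are a little off and sometimes report something else, mostly with a low value. They report only what shows in the picture. A call takes as long as a camera call. They do not tell look-alikes from the thing itself.
- robot.recognise(thing, picture): "box" ([centre column, centre row, width, height] as shares, 0 to 1, of the picture: columns of its width, rows of its height, round what is visible of it).
- robot.pinpoint(thing, picture): "position" ([row, column] as shares, 0 to 1, of the picture: columns of its width, rows of its height: a listed point, or the origin of a listed thing).
The state is a dict: "t": time; "q": joint angles; "dq": joint speeds; "joint_torque": joint torques, N m; "tool_pos": TCP position; "orientation": TCP orientation; "force": force on the tool from outside, world axes, zero at the start; "wrist_torque": the same for the moment, N m; "opening": finger opening in m.
Only numpy, scipy, OpenCV 4.12 (cv2) and the standard library are available. Lean on these libraries where they do the work, as an engineer would, in place of code of your own. Each camera call takes 0.05 s, during which the arm holds its last target.

TASK

Fold both long flaps of the open-topped carton well back past upright, lift out the new keyed shaft standing in it, and fit it, plain foot down, into the upright hollow sleeve of the gearmotor: turn it until its key drops into the sleeve's keyway, then keep pushing until its collar sits flat on the sleeve, without ramming it. The bore is already wiped with retaining compound, so finish still gripping the shaft and bearing down on it with a steady push of about 15 N; leave the flaps open and everything else on the bench where it is.

Things in the scene. Friction and masses are not known exactly. Their poses are not given: they have to be found in the camera images.
- carton: cardboard carton fixed to the bench, outside 124 mm (its x) by 144 mm (its y) by 128 mm high, board 4 mm, top open; origin at the centre of its underside, z up. Two short flaps already hang down outside at +x and -x (up to 15 mm out). A dark foam block fills it to 62 mm height; the shaft stands in its 30 mm round hole in the middle. Above the block is 116 by 136 mm of room
- flap_left (a joint): angle of the long flap hinged on the carton's +y rim: 0 = flat shut, 1.57 = upright, stops at 2.5 folded back outside; starts part-way up at 0.85 to 1.15. The flap is 124 mm long along the hinge, 68 mm wide, 4 mm thick; its crease holds it where it is left (about 0.03 N m)
- flap_right (a joint): the same for the long flap hinged on the carton's -y rim
- flap_left_hinge (a point): middle of the left flap's hinge line, on the carton's rim, 128 mm above the bench and 70 mm from the carton's centre; the hinge runs along the carton's x
- flap_right_hinge (a point): middle of the right flap's hinge line, likewise
- flap_left_edge (a point): middle of the left flap's free edge, 68 mm from its hinge; flat shut the two free edges nearly meet over the carton's middle
- flap_right_edge (a point): middle of the right flap's free edge, likewise
- shaft: steel plug-in shaft, 118 mm long, 0.25 to 0.37 kg, loose, upright in the carton, foot on the carton's floor 4 mm above the bench. Origin at the centre of its foot, z up along it, x towards its keys. From the foot: 65 mm of 20 mm diameter (foot tapered over 4 mm), a collar 32 mm in diameter and 8 mm thick, then 45 mm of output end, 20 mm in diameter, to grip; its top is 6 mm below the rim
- shaft_shoulder (a point): on the shaft's axis at the underside of the collar, 65 mm above the foot. Two round-ended keys, 6 mm wide, stand out to 13.5 mm from the axis on the shaft's +x side, in line: one below, from 6 to 56 mm above the foot, the other on the output end, from 78 to 114 mm, where it shows from above
- gearbox: worm gearmotor fixed to the bench: grey housing 104 by 124 mm on a 150 mm square steel plate, round output boss with its top 100 mm above the bench; the motor (110 mm diameter, terminal box on top up to 137 mm above the bench) lies along +x from 52 to 242 mm, its axis at y = 45 mm. Origin on the bench under the output axis, z up
- sleeve: steel hollow output sleeve in the gearbox's boss, 39 mm outside diameter, locked, does not turn. Origin at the centre of its mouth (top face), 104 mm above the bench, z up, x towards its keyway. Bore 22 mm in diameter, open right through its 78 mm length, mouth chamfered 1 mm; keyway 8 mm wide, out to 15 mm from the axis, full length. Home, the collar lies on this face
- die_long: bystander: black strip-steel cutting die, 174 by 104 by 45 mm, origin under its centre
- die_short: bystander: smaller black strip-steel cutting die, about 110 by 110 by 45 mm
- mallet: bystander: mallet with yellow handle, 230 mm long, lying down
- grease_tin: bystander: round tin, 60 mm in diameter, 55 mm high
- bearing: bystander: ball bearing lying flat, 52 mm in diameter, 15 mm high
- spanner: bystander: steel spanner, 170 mm long, lying flat
- adhesive: bystander: small dark red bottle with black cap, 34 mm in diameter, 95 mm high, standing
Things that resemble listed ones, but are neither listed nor needed, are in the scene too. What is shaped like the shaft but blue, pink or turquoise is not meant.

How it is judged:
By the outcome, as a careful person would: the job done as asked, in the order asked, and still so for the second after the job is handed in, while the arm keeps its last pose, push and grip.
It also fails if it takes over 61 s, if anything falls off the work surface, if the arm or the gripper's body presses on something with over 40 N, if the wrist force passes 120 N, or if a joint passes its speed limit or range.

## Working session

There is one attempt and no reset: what is moved stays moved. The work goes in short steps, Python scripts to look and compute and a tool call to move; the robot and the scene stay as the last step left them, time stands still between calls to the robot, and variables do not carry over. Pictures are saved under pics/ and viewed, and the job is handed in when it is done.

Besides the shell and the picture viewer there is one more tool, called after "Request:" as name(argument=value, ...) on one line, values as JSON. jog_arm: Moves the arm, as the interface text tells. Its arguments: {"type":"object","properties":{"commands":{"type":"array"},"grip_force":{"type":"number"}},"required":["commands"]}

```bash
mkdir -p pics; ls
cat > h.py <<'E'
import numpy as np, cv2
from plant import robot
def pix(p,c):
    e=np.array(c['extrinsics']);q=e[:3,:3]@np.array(p)+e[:3,3]
    f=240/np.tan(np.radians(c['vfov'])/2)
    return np.array([c['cx']+f*q[0]/q[2],c['cy']+f*q[1]/q[2]])
def ray(uv,c):
    e=np.array(c['extrinsics']);f=240/np.tan(np.radians(c['vfov'])/2)
    d=np.array([(uv[0]-c['cx'])/f,(uv[1]-c['cy'])/f,1]);R=e[:3,:3]
    o=-R.T@e[:3,3];d=R.T@d;return o,d/np.linalg.norm(d)
def atz(uv,c,z):
    o,d=ray(uv,c);return o+d*(z-o[2])/d[2]
def pp(t,c,n=3):
    return [(round(r['score'],2),np.array([r['position'][1]*640,r['position'][0]*480])) for r in robot.pinpoint(t,c)[:n]]
E
cat > a.py <<'E'
from h import *
np.set_printoptions(precision=4,suppress=True)
s=robot.read_state();print(s)
Z=dict(carton=0,flap_left_hinge=.128,flap_right_hinge=.128,gearbox=0,sleeve=.104,shaft=.004,shaft_shoulder=.069,flap_left_edge=.18,flap_right_edge=.18)
for n in ['scene','top','wrist']:
    c=robot.read_camera(n);cv2.imwrite(f'pics/{n}0.png',c['img'])
    print(n,c['vfov'],c['cx'],c['cy'],ray((c['cx'],c['cy']),c))
    for t in Z:
        for sc,uv in pp(t,c): print(n,t,sc,uv,atz(uv,c,Z[t]))
E
python3 a.py
```

```text
pics
{'t': 0.0, 'q': array([-1.2164,  0.1312,  1.4893,  0.    ,  1.523 , -0.0854]), 'dq': array([-0.0014,  0.0014,  0.001 ,  0.0005,  0.0025,  0.0015]), 'joint_torque': array([ -0.0016, -55.9843, -49.1765,   0.0766,   0.0353,  -0.0001]), 'tool_pos': array([ 0.2553, -0.5424,  0.2176]), 'orientation': array([-2.6515,  1.6828,  0.0023]), 'force': array([ 0.0062, -0.3832, -0.097 ]), 'wrist_torque': array([ 0.0025, -0.0439,  0.0438]), 'opening': 0.09313771122774425}
scene 44.65522133187259 320.2469146852298 240.95540453373573 (array([ 1.371 , -0.1128,  1.1682]), array([-0.637 ,  0.0744, -0.7673]))
scene carton 0.97 [250.88 276.48] [ 0.4946 -0.1838  0.    ]
scene carton 0.55 [327.616 273.216] [0.5075 0.0064 0.    ]
scene flap_left_hinge 0.63 [269.824 242.208] [ 0.4972 -0.1282  0.128 ]
scene flap_right_hinge 0.2 [258.816 224.208] [ 0.4385 -0.1507  0.128 ]
scene gearbox 0.68 [393.28  272.304] [0.5243 0.1692 0.    ]
scene gearbox 0.44 [526.528 286.08 ] [0.6047 0.4843 0.    ]
scene sleeve 0.45 [398.592 245.088] [0.5225 0.1724 0.104 ]
scene shaft 0.73 [248.704 271.008] [ 0.48   -0.1882  0.004 ]
[... 871 characters left out ...]
p sleeve 0.45 [258.176 221.376] [0.5337 0.169  0.104 ]
top shaft 0.57 [380.096 197.28 ] [ 0.6251 -0.2009  0.004 ]
top shaft 0.54 [375.68 243.6 ] [ 0.4793 -0.1836  0.004 ]
top shaft 0.54 [345.728 286.416] [ 0.3483 -0.089   0.004 ]
top shaft_shoulder 0.71 [322.368 238.32 ] [ 0.4873 -0.0185  0.069 ]
top shaft_shoulder 0.68 [348.672 287.52 ] [ 0.3406 -0.0941  0.069 ]
top shaft_shoulder 0.6 [374.528 283.296] [ 0.3523 -0.1704  0.069 ]
top flap_left_edge 0.6 [370.496 229.008] [ 0.4956 -0.1513  0.18  ]
top flap_right_edge 0.71 [397.696 237.696] [ 0.4704 -0.2264  0.18  ]
wrist 64.14865680468269 323.130042876545 238.3105286538848 (array([ 0.3147, -0.5144,  0.3837]), array([-0.2145, -0.1005, -0.9716]))
```

```bash
python3 -c "
import cv2
a=cv2.imread('pics/scene0.png');b=cv2.imread('pics/top0.png')
cv2.imwrite('pics/s1.png',cv2.resize(a[160:400,170:490],(800,600),interpolation=3));cv2.imwrite('pics/t1.png',cv2.resize(b[150:330,220:460],(800,600),interpolation=3))"
```

```text
(no output)
```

View pics/scene0.png

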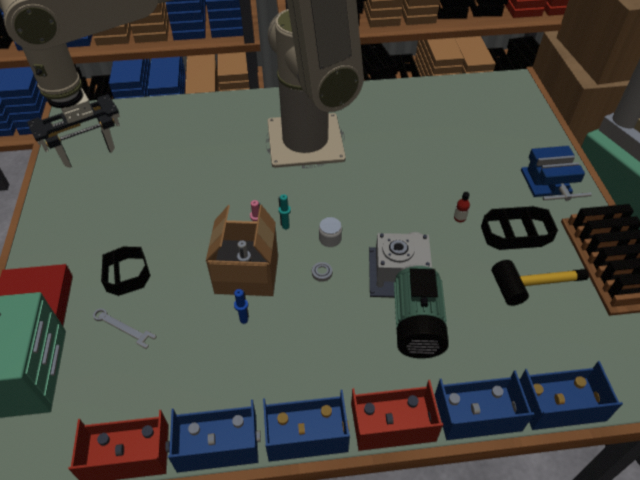

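View pics/s1.png

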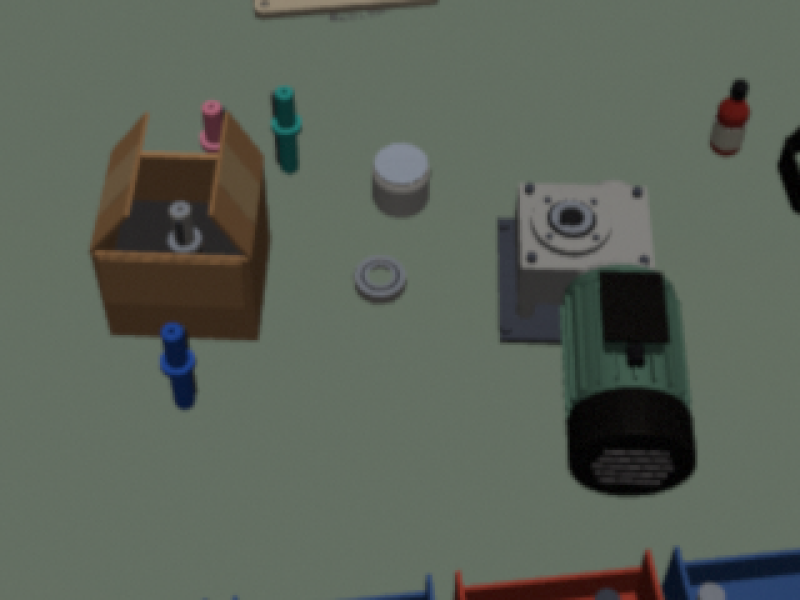

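View pics/t1.png

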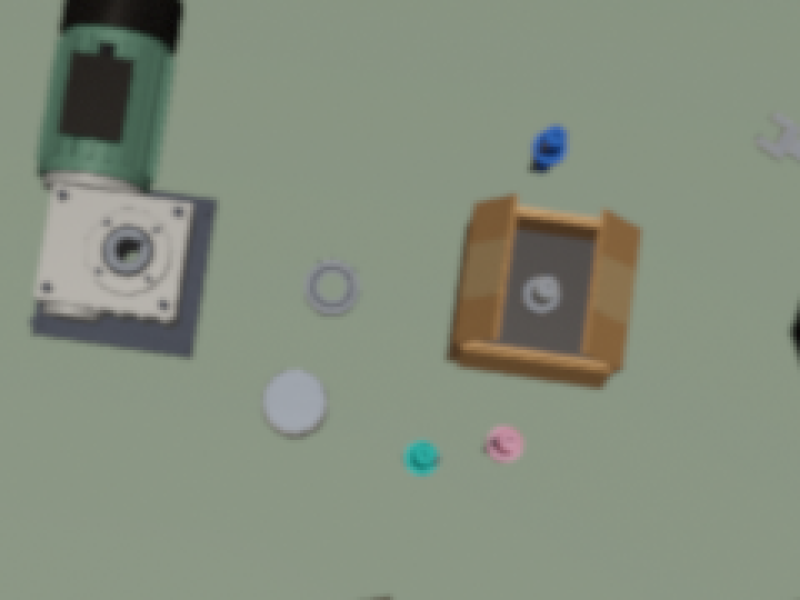

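```bash
cat >> h.py <<'E'
from scipy.spatial.transform import Rotation as Ro
def plan(tgt,yaw=None,grip=-1,step=.04):
    """print what tool-axis shift gets TCP to tgt ; yaw of tool x deg"""
    s=robot.read_state();R=Ro.from_rotvec(s['orientation']).as_matrix()
    y0=np.degrees(np.arctan2(R[1,0],R[0,0]))
    d=np.array(tgt)-s['tool_pos'];l=R.T@d
    print('t',round(s['t'],2),'tool',s['tool_pos'].round(4),'yaw',y0.round(2),'tilt',np.degrees(np.arccos(-R[2,2])).round(2),'q6',np.degrees(s['q'][5]).round(1))
    print('shift mm',(l*1000).round(1),'dist',np.linalg.norm(l).round(4),'turn about tool z',None if yaw is None else round((y0-yaw+180)%360-180,2))
E
python3 -c "
from h import *
plan([.49,-.185,.30],-64.8)"
```

```text
t 1.5 tool [ 0.2555 -0.5429  0.2186] yaw -64.8 tilt 0.0 q6 -4.9
shift mm [-224.  -364.6  -81.4] dist 0.4356 turn about tool z -0.0
```

View pics/wrist0.png

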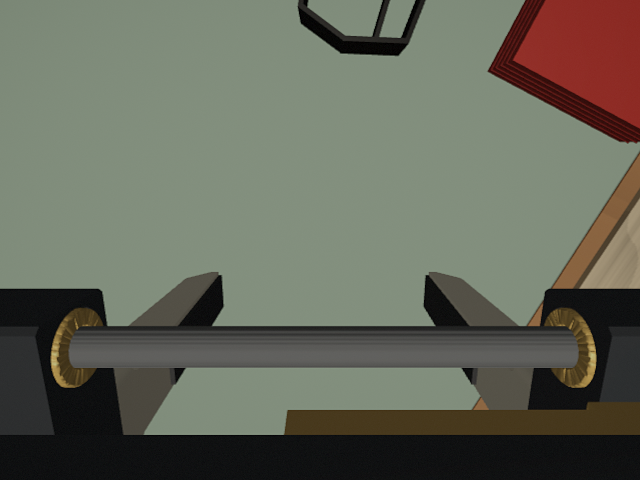

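```bash
python3 -c "
from h import *
plan([.435,-.185,.33],-95)"
```

```text
t 1.5 tool [ 0.2555 -0.5429  0.2186] yaw -64.8 tilt 0.0 q6 -4.9
shift mm [-247.4 -314.8 -111.4] dist 0.4156 turn about tool z 30.2
```

Request:
jog_arm(commands=[1, -0.0225, -0.0286, -0.01, 0, 1, -0.0225, -0.0286, -0.01, 0, 1, -0.0225, -0.0286, -0.01, 0, 1, -0.0225, -0.0286, -0.01, 0, 1, -0.0225, -0.0286, -0.01, 0, 1, -0.0225, -0.0286, -0.01, 0, 1, -0.0225, -0.0286, -0.01, 0, 1, -0.0225, -0.0286, -0.01, 0, 1, -0.0225, -0.0286, -0.01, 0, 1, -0.0225, -0.0286, -0.01, 0, 1, -0.0225, -0.0286, -0.01, 0, 1, 0, 0, 0, 6, 1, 0, 0, 0, 6, 1, 0, 0, 0, 6, 1, 0, 0, 0, 6, 1, 0, 0, 0, 6, 1, 0, 0, 0, 0])

```text
t: 2.92
tool_pos: [0.4348, -0.1849, 0.3288]
orientation: [-2.121, 2.318, -0.0]
force: [0.1, -0.8, -1.0]
opening: 0.0001
```

```bash
cat > b.py <<'E'
from h import *
import sys,pickle
np.set_printoptions(precision=4,suppress=True)
Z=dict(flap_left_hinge=.128,flap_right_hinge=.128,shaft=.004,shaft_shoulder=.069,flap_left_edge=.18,flap_right_edge=.18,sleeve=.104,gearbox=0,carton=0)
c=robot.read_camera('wrist');cv2.imwrite(f'pics/{sys.argv[1]}.png',c['img']);pickle.dump(c,open(sys.argv[1]+'.pkl','wb'))
for t in sys.argv[2:]:
    for sc,uv in pp(t,c,2): print(t,sc,uv,atz(uv,c,Z[t]))
s=robot.read_state();print(s['tool_pos'],s['force'],s['opening'],s['t'])
E
python3 b.py w1 flap_left_hinge flap_right_hinge flap_left_edge flap_right_edge shaft_shoulder carton
```

```text
flap_left_hinge 0.59 [253.824 153.696] [ 0.4977 -0.1246  0.128 ]
flap_right_hinge 0.76 [402.88  163.104] [ 0.4768 -0.2628  0.128 ]
flap_right_hinge 0.2 [184.384 151.68 ] [ 0.5052 -0.0604  0.128 ]
flap_left_edge 0.75 [274.176 155.28 ] [ 0.4953 -0.15    0.18  ]
flap_right_edge 0.97 [373.504 161.28 ] [ 0.4836 -0.229   0.18  ]
flap_right_edge 0.74 [183.104 150.48 ] [ 0.5055 -0.0779  0.18  ]
shaft_shoulder 0.95 [328.512  19.68 ] [ 0.6209 -0.2058  0.069 ]
shaft_shoulder 0.91 [328.896 155.52 ] [ 0.4882 -0.1949  0.069 ]
carton 0.79 [324.8   155.424] [ 0.4869 -0.1906  0.    ]
[ 0.4347 -0.185   0.3286] [-0.0868  0.8508  0.5146] 0.00024267257693049796 3.2667
```

View pics/w1.png

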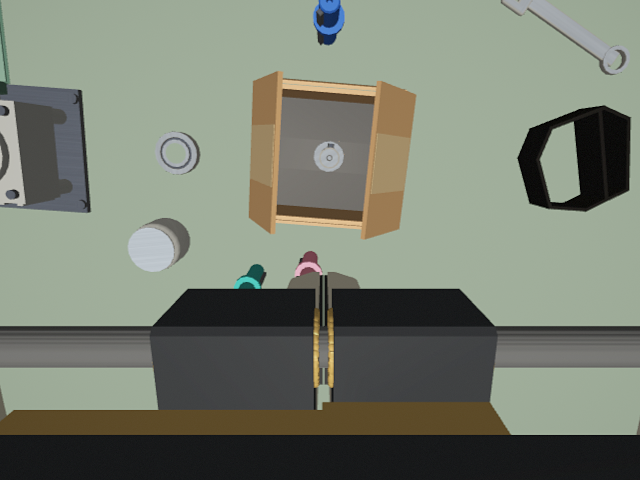

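```bash
python3 -c "
import cv2
a=cv2.imread('pics/w1.png')
cv2.imwrite('pics/w1z.png',cv2.resize(a[130:180,295:361],(792,600),interpolation=2))
cv2.imwrite('pics/w1c.png',cv2.resize(a[60:250,230:430],(600,570),interpolation=2))"
python3 -c "
from h import *
import pickle
c=pickle.load(open('w1.pkl','rb'))
for p in [(.4882,-.195,.122),(.4882,-.195,.077),(.4982,-.195,.122)]: print(pix(p,c))"
```

```text
[329.75779409 157.05117156]
[329.08130653 155.74659008]
[328.86606205 146.26866146]
```

View pics/w1z.png

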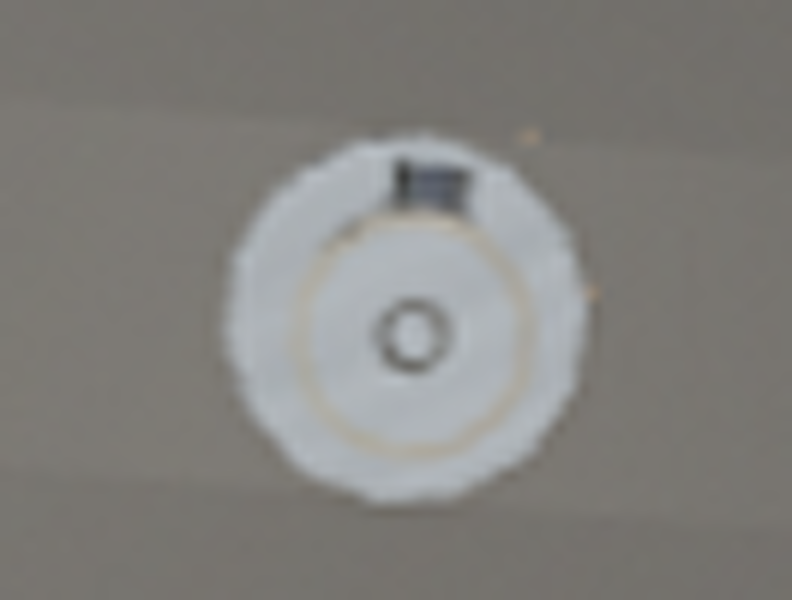

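View pics/w1c.png

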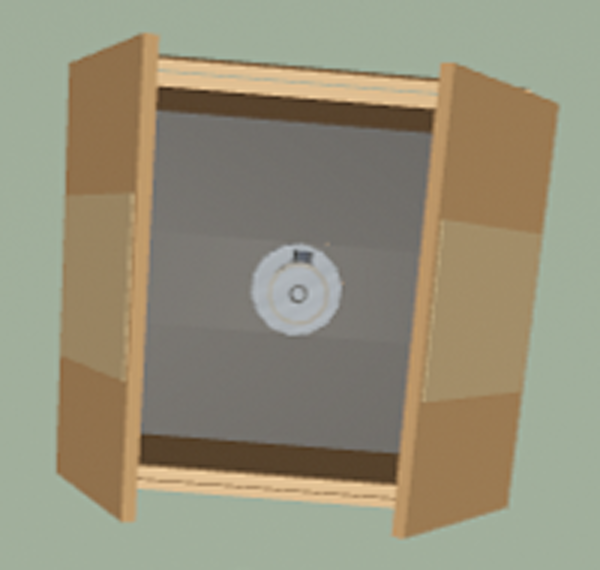

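```bash
python3 -c "
from h import *
import pickle
c=pickle.load(open('w1.pkl','rb'))
a=atz((329.4,157.9),c,.122);b=atz((331.1,145.4),c,.118);print(a,b,np.degrees(np.arctan2(*(b-a)[1::-1])))
g=lambda u,v,z:atz((230+u/3,60+v/3),c,z)
for p,q in [((158,60),(440,82)),((136,493),(398,504)),((158,35),(133,520)),((443,65),(395,535))]:
  P=g(*p,.128 if p[1]>400 or p[1]==60 else .185);
  z=.128 if p in[(158,60),(136,493)] else .185
  P,Q=g(*p,z),g(*q,z);print(P,Q,np.degrees(np.arctan2(*(Q-P)[1::-1])),np.linalg.norm(P-Q))
"
```

```text
[ 0.48744312 -0.19459474  0.122     ] [ 0.49879611 -0.19724376  0.118     ] -13.133971766444295
[ 0.55921464 -0.15869247  0.128     ] [ 0.54565132 -0.24197463  0.128     ] -99.24997554907497 0.08437938918911592
[ 0.42912201 -0.13668347  0.128     ] [ 0.41797745 -0.22122679  0.128     ] -97.50946944312167 0.08527469389568723
[ 0.55578525 -0.16423583  0.185     ] [ 0.43267728 -0.14327568  0.185     ] 170.33757267306356 0.12487954240518534
[ 0.54246882 -0.23485239  0.185     ] [ 0.42206337 -0.21497714  0.185     ] 170.6267474589019 0.12203482204096557
```

```bash
python3 -c "
from h import *
plan([.4875,-.194,.148],-98.8)"
```

```text
t 3.27 tool [ 0.4347 -0.185   0.3286] yaw -94.72 tilt 0.0 q6 65.4
shift mm [  4.6 -53.3 180.6] dist 0.1884 turn about tool z 4.08
```

Request:
jog_arm(commands=[1, 0.0023, -0.0267, 0, 0, 1, 0.0023, -0.0267, 0, 0, 1, 0, 0, 0, 4, 1, 0, 0, 0.036, 0, 1, 0, 0, 0.036, 0, 1, 0, 0, 0.036, 0, 1, 0, 0, 0.036, 0, 1, 0, 0, 0.036, 0, 1, 0.012, 0, 0, 0, 1, 0.012, 0, 0, 0, 1, 0.012, 0, 0, 0, 1, 0.012, 0, 0, 0, 1, 0.012, 0, 0, 0, 1, 0.012, 0, 0, 0, 1, 0, 0, 0, 0])

```text
t: 4.52
tool_pos: [0.4767, -0.2684, 0.1502]
orientation: [-2.042, 2.388, -0.005]
force: [-0.3, -0.1, 0.5]
opening: 0.0004
```

```bash
python3 b.py w2 flap_right_edge
python3 - <<'E'
from h import *
c=robot.read_camera('scene');a=c['img'];cv2.imwrite('pics/s2.png',cv2.resize(a[160:340,170:410],(800,600),interpolation=2))
E
```

```text
[ 0.4766 -0.2662  0.1493] [-0.7448  0.2048  0.3672] 0.00044487220871387346 4.6167
```

View pics/w2.png

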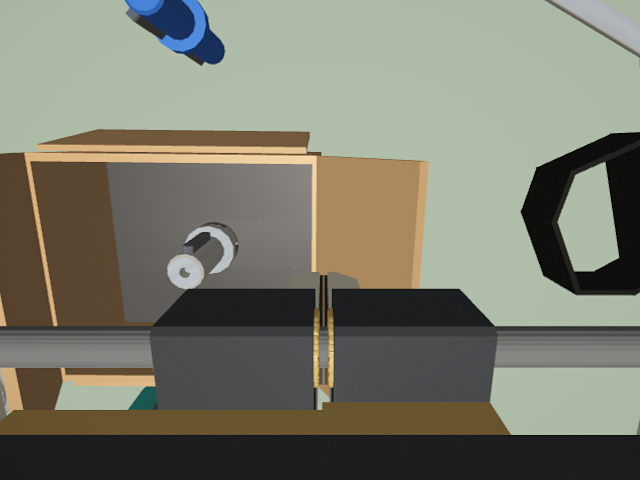

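View pics/s2.png

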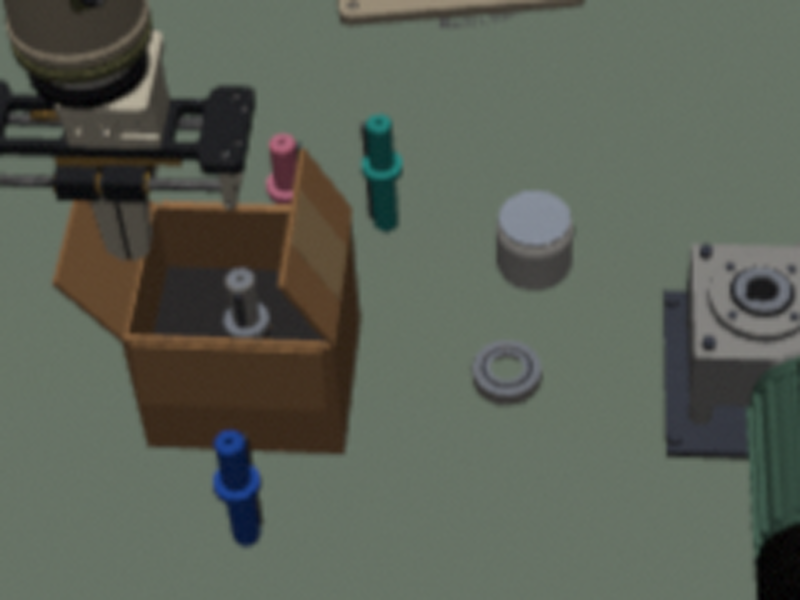

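Run:
```python
from h import *
import pickle
c=pickle.load(open('w2.pkl','rb'))
C=np.array([.4875,-.194,0]);y=np.radians(-8.8);ex=np.array([np.cos(y),np.sin(y),0]);ey=np.array([-np.sin(y),np.cos(y),0])
for th in [1.6,1.9,2.1,2.3,2.5]:
    for sx in(62,):
        h=C+ex*.062-ey*.070+np.array([0,0,.128]);e=h+ey*.068*np.cos(th)+np.array([0,0,.068*np.sin(th)])
        print(th,pix(h,c),pix(e,c))
```

```text
1.6 [313.66014372 153.61867656] [315.02407934 158.09501992]
1.9 [313.66014372 153.61867656] [378.85093061 157.60456321]
2.1 [313.66014372 153.61867656] [413.95120167 157.0091506 ]
2.3 [313.66014372 153.61867656] [440.09599807 156.28785637]
2.5 [313.66014372 153.61867656] [456.61960584 155.51886537]
```

Request:
jog_arm(commands=[1, 0.004, 0, 0, 0, 1, 0.004, 0, 0, 0, 1, 0, 0, 0, 0, 1, -0.03, 0, 0, 0, 1, -0.03, 0, 0, 0, 1, -0.03, 0, 0, 0, 1, -0.012, 0, 0, 0, 1, -0.012, 0, 0, 0, 1, -0.012, 0, 0, 0, 1, -0.012, 0, 0, 0, 1, -0.012, 0, 0, 0, 1, -0.012, 0, 0, 0, 1, 0, 0, 0, 0])

```text
t: 5.75
tool_pos: [0.5004, -0.1112, 0.1486]
orientation: [-2.045, 2.384, 0.001]
force: [0.3, -0.2, -0.5]
opening: 0.0005
```

```bash
python3 b.py w3
python3 - <<'E'
from h import *
c=robot.read_camera('scene');a=c['img'];cv2.imwrite('pics/s3.png',cv2.resize(a[160:340,170:410],(800,600),interpolation=2))
E
```

```text
[ 0.5003 -0.1121  0.1486] [-0.0907 -0.0181  0.0892] 0.0006323807467064179 5.8
```

View pics/w3.png

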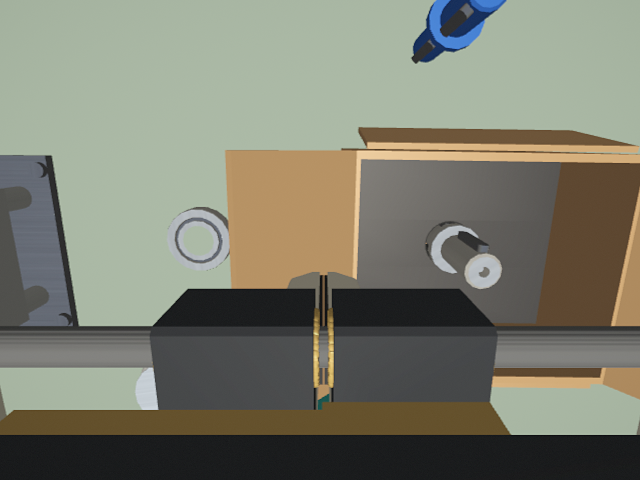

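View pics/s3.png

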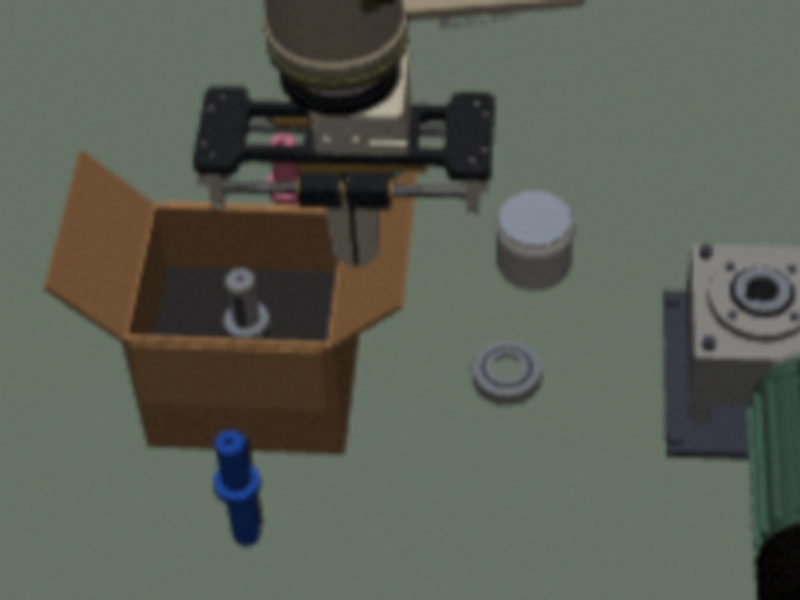

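Run:
```python
import cv2
a=cv2.imread('pics/w3.png');cv2.imwrite('pics/w3z.png',cv2.resize(a[210:300,410:530],(800,600),interpolation=2))
a=cv2.imread('pics/w2.png');cv2.imwrite('pics/w2z.png',cv2.resize(a[210:300,140:260],(800,600),interpolation=2))
```

```text
(no output)
```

View pics/w3z.png

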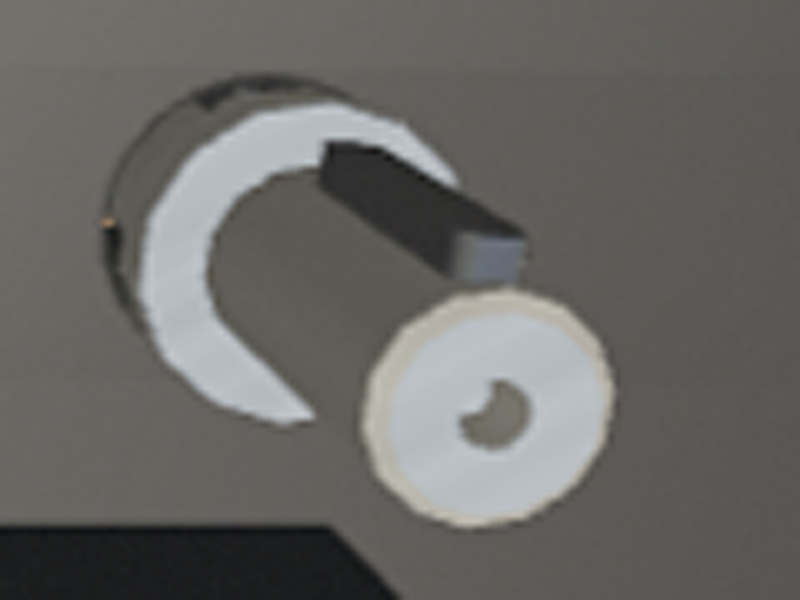

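View pics/w2z.png

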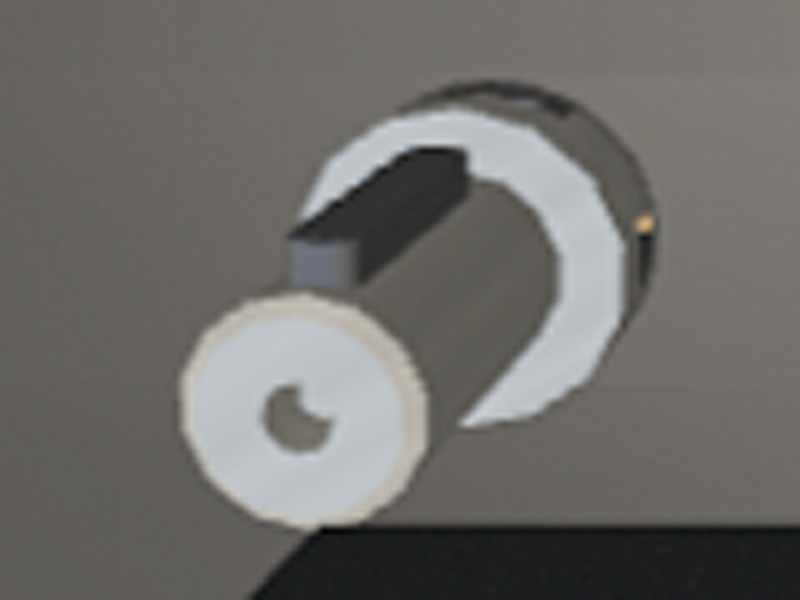

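Run:
```python
from h import *
import pickle
for n,u,k in [('w3',(483.5,271.2),(483.4,248.7)),('w2',(185.6,271.5),(188.8,249.3))]:
    c=pickle.load(open(n+'.pkl','rb'))
    a=atz(u,c,.122);b=atz(k,c,.118);d=b-a
    print(a,b,np.degrees(np.arctan2(d[1],d[0])),np.linalg.norm(d[:2]))
plan([.4875,-.1946,.2],-101)
```

```text
[ 0.48848605 -0.19375187  0.122     ] [ 0.4994502  -0.19589817  0.118     ] -11.075948643834334 0.01117225143000006
[ 0.48822467 -0.19560417  0.122     ] [ 0.49900403 -0.19856226  0.118     ] -15.34540806026404 0.011177873697559291
t 5.85 tool [ 0.5002 -0.1127  0.1486] yaw -98.75 tilt 0.01 q6 80.3
shift mm [ 82.9   0.1 -51.4] dist 0.0976 turn about tool z 2.25
```

Run:
```python
import cv2
a=cv2.imread('pics/top0.png')[200:245,230:290];b=cv2.imread('pics/scene0.png')[225:270,370:430]
cv2.imwrite('pics/sl.png',cv2.hconcat([cv2.resize(x,(400,300),interpolation=2) for x in(a,b)]))
```

```text
(no output)
```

View pics/sl.png

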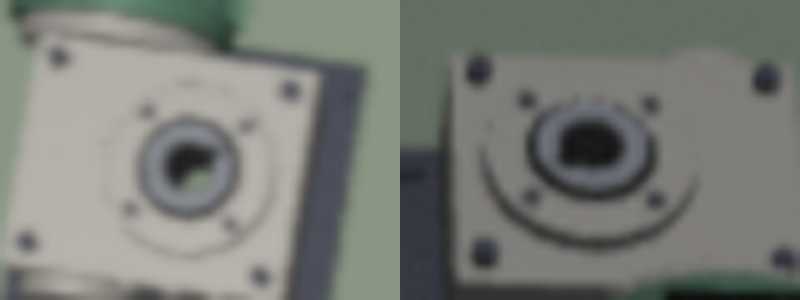

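Request:
jog_arm(commands=[1, 0, 0, -0.025, 0, 0, 0.0275, 0, -0.013, 0, 0, 0.0275, 0, -0.013, 0, 0, 0.0275, 0, 0, 0, 0, 0, 0, 0, -7, 0, 0, 0, 0, -7, 0, 0, 0, 0, -7, 0, 0, 0, 0, -7, 0, 0, 0, 0, -7, 0, 0, 0, 0, -7, 0, 0, 0, 0, -7, 0, 0, 0, 0, -7, 0, 0, 0, 0, -7, 0, 0, 0, 0, -7, 0, 0, 0, 0, -7, 0, 0, 0, 0, -7, 0, 0, 0, 0, -7, 0, 0, 0, 0, -7, 0, 0, 0, 0, -7, 0, 0, 0, 0, -7])

```text
t: 7.52
tool_pos: [0.4873, -0.1952, 0.1996]
orientation: [3.12, 0.369, -0.0]
force: [-0.3, -0.3, 0.7]
opening: 0.0463
```

Request:
jog_arm(commands=[0, 0, 0, 0, -7, 0, 0, 0, 0, -7, 0, 0, 0, 0, -7, 0, 0, 0, 0, -7, 0, 0, 0, 0, -7, 0, 0, 0, 0, -7, 0, 0, 0, 0, -7, 0, 0, 0, 0, -7, 0, 0, 0, 0, -7, 0, 0, 0, 0, 0])

```text
t: 8.35
tool_pos: [0.4873, -0.1952, 0.1995]
orientation: [-2.467, -1.945, 0.0]
force: [0.4, -0.2, -0.0]
opening: 0.0467
```

```bash
python3 b.py w4
python3 -c "
from h import *
plan([.4882,-.1947,.08],77)"
```

```text
[ 0.4874 -0.1951  0.1996] [0.1337 0.2705 0.3299] 0.04658989254891148 8.4
t 8.4 tool [ 0.4874 -0.1951  0.1996] yaw 76.05 tilt 0.01 q6 -103.5
shift mm [  0.5   0.8 119.6] dist 0.1196 turn about tool z -0.95
```

View pics/w4.png

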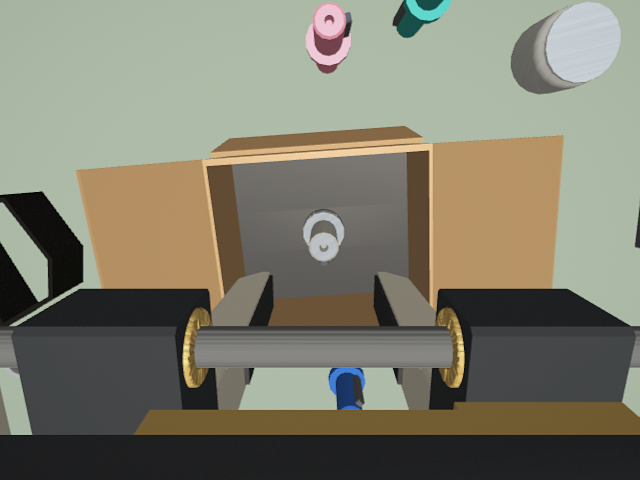

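Request:
jog_arm(commands=[0, 0.0005, 0.0008, 0, -1, 0, 0, 0, 0.035, 0, 0, 0, 0, 0.035, 0, 0, 0, 0, 0.03, 0, 0, 0, 0, 0.012, 0, 0, 0, 0, 0.007, 0, 0, 0, 0, 0, 0, 1, 0, 0, 0, 0, 1, 0, 0, 0, 0, 1, 0, 0, 0, 0, 1, 0, 0, 0, 0, 1, 0, 0, 0, 0], grip_force=45)

```text
t: 9.4
tool_pos: [0.4892, -0.1948, 0.0819]
orientation: [2.454, 1.959, 0.001]
force: [0.0, -1.6, 4.6]
opening: 0.0197
```

```bash
python3 b.py w5
python3 -c "
from h import *
plan([.52,.17,.25],77);s=robot.read_state();print(s['force'],s['wrist_torque'],s['opening'])"
```

```text
[ 0.4892 -0.1948  0.0818] [ 0.004  -1.221   4.7873] 0.019823785637078626 9.45
t 9.45 tool [ 0.4892 -0.1948  0.0818] yaw 77.2 tilt 0.12 q6 -104.5
shift mm [ 362.4  -50.4 -168.6] dist 0.4029 turn about tool z 0.2
[ 3.97579839e-03 -1.22101316e+00  4.78728098e+00] [-0.1444416  -0.05747711  0.03878039] 0.019823785637078626
```

View pics/w5.png

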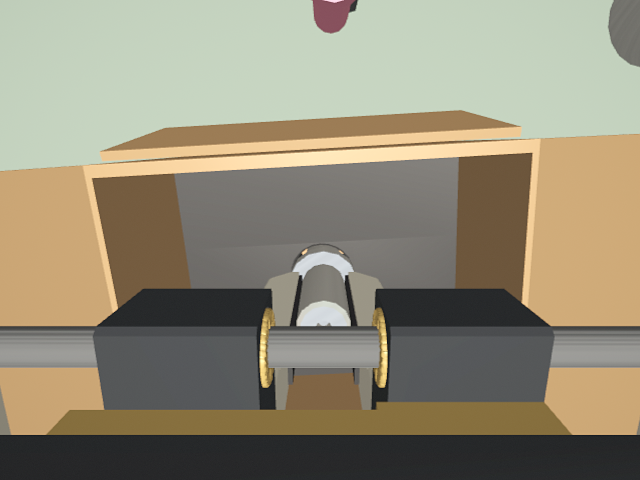

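Request:
jog_arm(commands=[1, 0, 0, -0.02, 0, 1, 0, 0, -0.036, 0, 1, 0, 0, -0.04, 0, 1, 0, 0, -0.04, 0, 1, 0, 0, -0.04, 0, 1, 0, 0, -0.04, 0, 1, 0.0395, 0, 0, 0, 1, 0.0395, 0, 0, 0, 1, 0.0395, 0, 0, 0, 1, 0.0395, 0, 0, 0, 1, 0.0395, 0, 0, 0, 1, 0.0395, 0, 0, 0, 1, 0.0395, 0, 0, 0, 1, 0.0395, 0, 0, 0, 1, 0, 0, 0, 7, 1, 0, 0, 0, 7, 1, 0, 0, 0, 7, 1, 0, 0, 0, 7, 1, 0, 0, 0, 7, 1, 0, 0, 0, 7])

```text
t: 11.12
tool_pos: [0.558, 0.1141, 0.296]
orientation: [-2.997, -0.941, 0.002]
force: [-0.1, 0.3, -1.7]
opening: 0.0193
```

```bash
python3 b.py w6 sleeve
python3 - <<'E'
from h import *
plan([.523,.17,.25],35);s=robot.read_state();print(s['force'],s['wrist_torque'],s['opening'])
c=robot.read_camera('scene');a=c['img'];cv2.imwrite('pics/s6.png',cv2.resize(a[100:340,170:490],(800,600),interpolation=2))
E
```

```text
sleeve 0.86 [329.408 146.4  ] [0.5262 0.1706 0.104 ]
[0.5581 0.1139 0.2961] [ 0.348 -0.462 -2.906] 0.019354420930801745 11.2167
t 11.22 tool [0.5581 0.1139 0.2961] yaw 35.06 tilt 0.06 q6 -28.7
shift mm [  3.5 -66.   46.2] dist 0.0807 turn about tool z 0.06
[ 0.34795296 -0.46204846 -2.90595532] [ 0.01032454 -0.13702769 -0.02604885] 0.019354420930801745
```

View pics/w6.png

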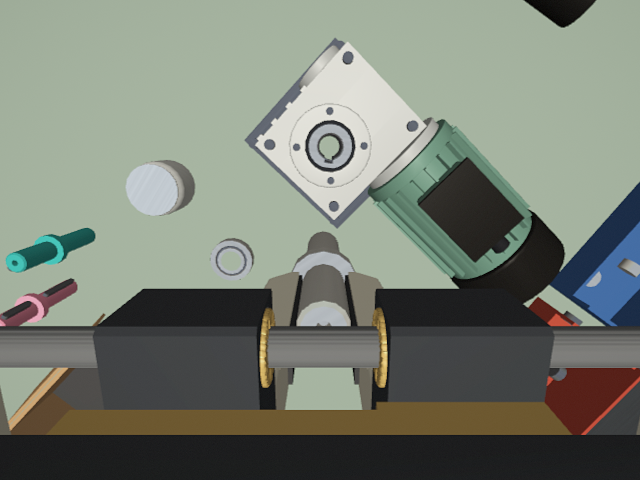

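View pics/s6.png

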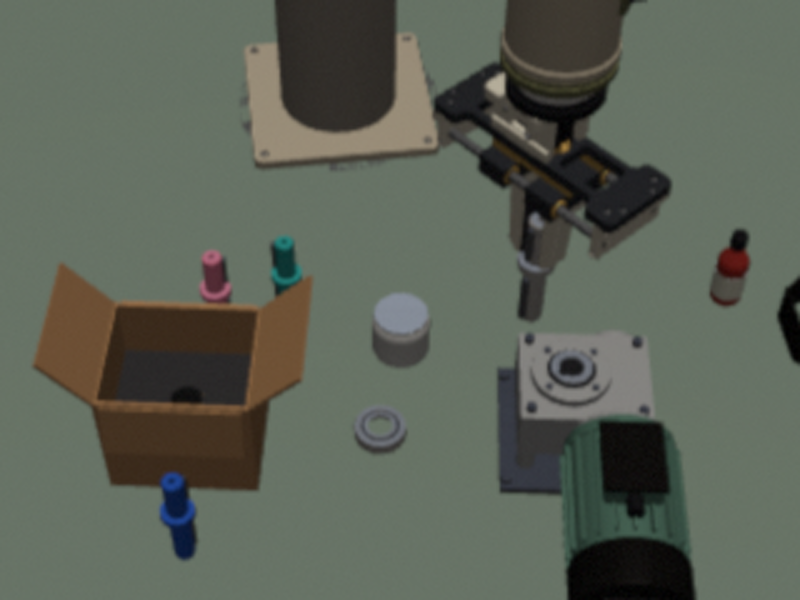

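Run:
```python
import cv2
a=cv2.imread('pics/w6.png');cv2.imwrite('pics/w6z.png',cv2.resize(a[116:176,290:370],(800,600),interpolation=2))
```

```text
(no output)
```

View pics/w6z.png

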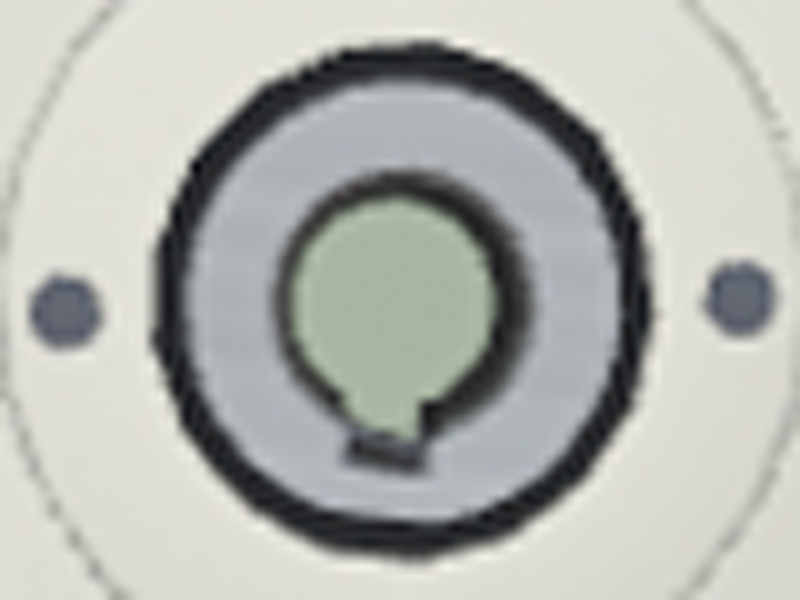

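Run:
```python
from h import *
import pickle
c=pickle.load(open('w6.pkl','rb'))
f=lambda u,v:atz((290+u/10-.0,116+v/10-.0),c,.104)
a=f(403.5,301);b=f(385,464);d=b-a;print(a,b,np.degrees(np.arctan2(d[1],d[0])),np.linalg.norm(d))
p,q=f(347,459),f(425,471);e=q-p;print(np.linalg.norm(e),np.degrees(np.arctan2(e[1],e[0]))+0)
print(np.linalg.norm(f(185,301)-f(622,301)))
p,q=f(65,312),f(740,298);print((p+q)/2)
```

```text
[0.52678429 0.17128862 0.104     ] [0.53374396 0.15845421 0.104     ] -61.53051389801563 0.014599962766280434
0.007226331779179506 26.289131647399284
0.03961693333147534
[0.52690258 0.17094091 0.104     ]
```

Run:
```python
from h import *
import pickle
c=pickle.load(open('w6.pkl','rb'));a=c['img'].copy()
s=robot.read_state();R=Ro.from_rotvec(s['orientation']).as_matrix();T=s['tool_pos']
k=6;x0,y0=270,220
z=cv2.resize(a[y0:y0+100,x0:x0+130],None,fx=k,fy=k,interpolation=2)
def circ(r,zl,dy,col):
    t=np.linspace(0,2*np.pi,80)
    P=[pix(T+R@np.array([r*np.cos(u),dy+r*np.sin(u),zl]),c) for u in t]
    cv2.polylines(z,[np.int32(((np.array(P)-[x0,y0]+.5)*k-.5))],True,col,1)
for dy,col in((0,(0,0,255)),(-.002,(0,255,0))):
    for r,l in((16,73),(16,65),(10,4),(10,118)): circ(r/1e3,(73-l)/1e3,dy,col)
cv2.imwrite('pics/ov.png',z)
```

```text
(no output)
```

View pics/ov.png

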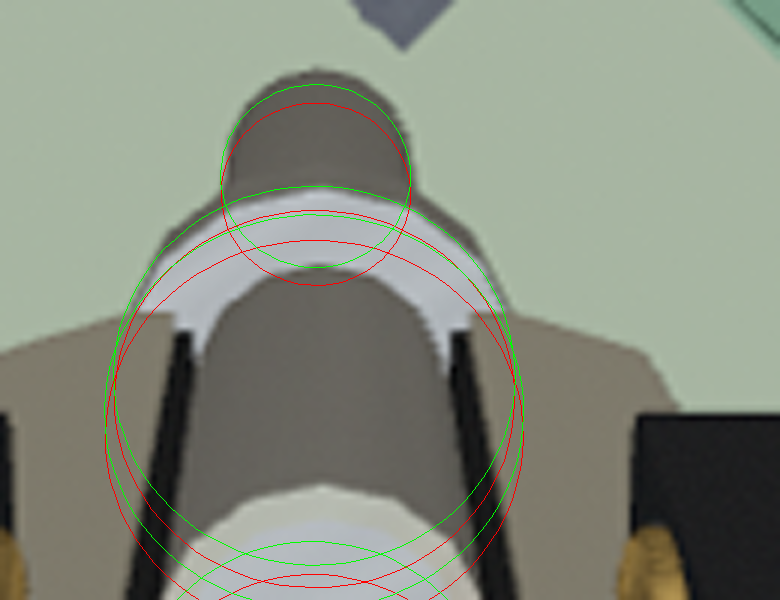

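Run:
```python
from h import *
import pickle
from scipy.optimize import least_squares
c=pickle.load(open('w6.pkl','rb'))
s=robot.read_state();R=Ro.from_rotvec(s['orientation']).as_matrix();T=s['tool_pos']
P=lambda x,y,z:(pix(T+R@np.array([x,y,z])/1e3,c)+.5-[270,220])*6-.5
for y in(-5,-7.5,-10):print(y,P(-10,y,0),P(10,y,0))
obs=[(10,0,68),(16,73,190),(10,118,487)]
def top(r,l,dy,dz): return min(P(r*np.cos(t),dy+r*np.sin(t),73-l+dz)[1] for t in np.linspace(0,6.28,100))
f=lambda v:[top(r if l else 8,l,v[0],v[1])-o for r,l,o in obs]
r=least_squares(f,[0,0],diff_step=.01);print(r.x,r.fun)
for l in(0,4):
  f=lambda v:[top(r_,l_,v[0],v[1])-o for r_,l_,o in [(10,4,68),(16,73,190),(10,118,487)]]
r=least_squares(f,[0.1,0.1],diff_step=.01);print(r.x,r.fun)
```

```text
-5 [182.26203228 380.22921482] [445.31430553 377.96449322]
-7.5 [181.49767101 349.09510949] [445.44694273 346.81820243]
-10 [180.72807913 317.74794989] [445.58048771 315.45874332]
[-2.9091486   5.46123673] [ 6.67828235 -6.41953041  1.2856136 ]
[-1.69108871  8.46533705] [ 1.67023787 -1.6898263   0.36711867]
```

Run:
```python
import cv2
a=cv2.imread('pics/w4.png');cv2.imwrite('pics/w4z.png',cv2.resize(a[200:275,280:380],(800,600),interpolation=2))
from h import *
import pickle
c=pickle.load(open('w4.pkl','rb'));e=np.array(c['extrinsics'])
for n in['w1','w2','w3','w4','w6']:
    c=pickle.load(open(n+'.pkl','rb'));print(n,ray((c['cx'],c['cy']),c))
c=pickle.load(open('w4.pkl','rb'))
print(atz((323.5,247.5),c,.122), pix((.4882,-.1947,.122),c))
```

```text
w1 (array([ 0.49991191, -0.19001976,  0.49380288]), array([-0.2359945 ,  0.021704  , -0.97151198]))
w2 (array([ 0.54103153, -0.27752657,  0.31534283]), array([-0.23240804,  0.03550713, -0.97197003]))
w3 (array([ 0.56506189, -0.12058389,  0.31359796]), array([-0.23436738,  0.03779364, -0.97141318]))
w4 (array([ 0.42362414, -0.17920907,  0.36460937]), array([ 0.231976  , -0.05469552, -0.97118255]))
w6 (array([0.52076929, 0.1684187 , 0.46111032]), array([ 0.13560416, -0.19441807, -0.97150045]))
[ 0.48766765 -0.19408456  0.122     ] [322.7773751  248.47248741]
```

View pics/w4z.png

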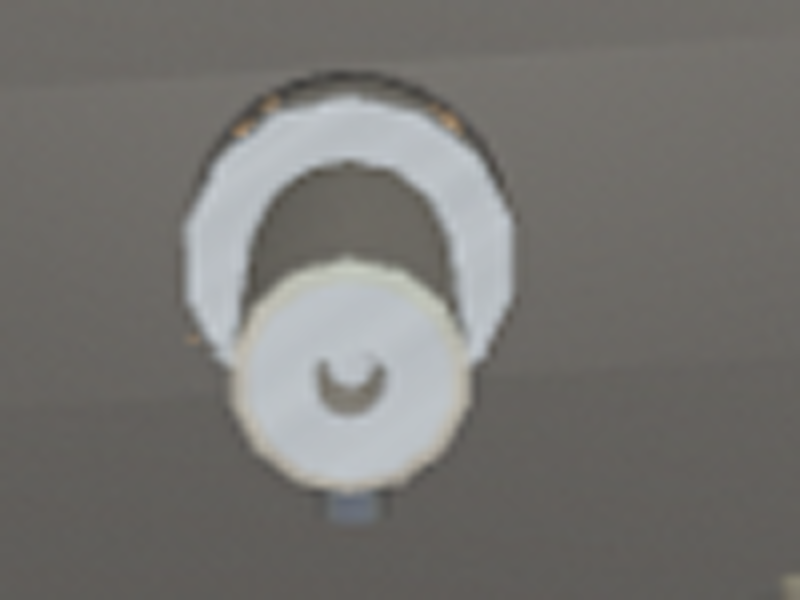

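Run:
```python
from h import *
import pickle
c=pickle.load(open('w4.pkl','rb'))
a=atz((323.9,247),c,.122);b=atz((324.25,263.5),c,.118);d=b-a;print(a,np.degrees(np.arctan2(d[1],d[0])),np.linalg.norm(d))
c=pickle.load(open('w6.pkl','rb'));a=c['img'].copy()
s=robot.read_state();R=Ro.from_rotvec(s['orientation']).as_matrix();T=s['tool_pos']
k=6;x0,y0=270,220
def go(n,dy,dz,til):
    z=cv2.resize(a[y0:y0+100,x0:x0+130],None,fx=k,fy=k,interpolation=2)
    for r,l in((16,73),(16,65),(10,4),(8,0),(10,118)):
        h=73-l+dz;t=np.linspace(0,2*np.pi,80)
        P=[pix(T+R@np.array([r*np.cos(u),dy+til*(h+19)+r*np.sin(u),h])/1e3,c) for u in t]
        cv2.polylines(z,[np.int32(((np.array(P)-[x0,y0]+.5)*k-.5))],True,(0,0,255),1)
    return z[:,150:500] 
cv2.imwrite('pics/ov2.png',cv2.hconcat([go('',-1.3,4.8,0),go('',-2.5,4.8,0)]))
```

```text
[ 0.48739857 -0.19375028  0.122     ] -12.335057211861017 0.013214662688403994
```

View pics/ov2.png

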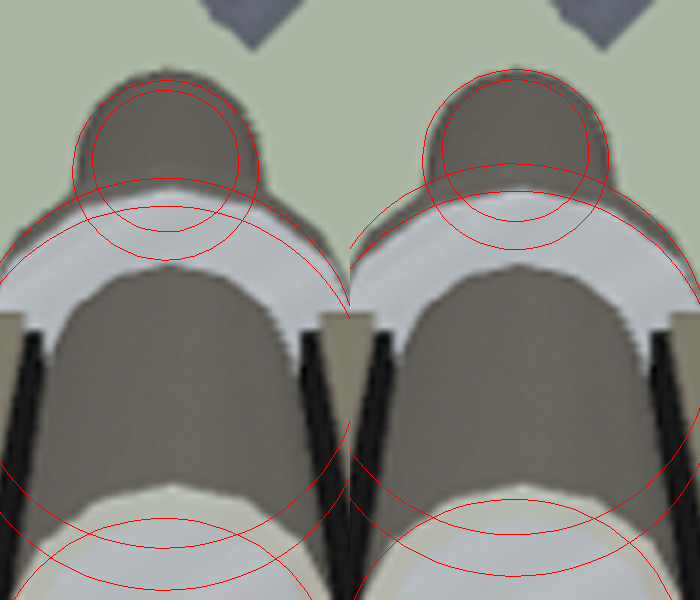

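Run:
```python
from h import *
plan([.5278,.1692,.19],27.5)
```

```text
t 11.27 tool [0.5582 0.1139 0.2962] yaw 35.38 tilt 0.05 q6 -29.0
shift mm [  7.4 -62.6 106.2] dist 0.1235 turn about tool z 7.88
```

Request:
jog_arm(commands=[1, 0.0037, -0.0313, 0, 0, 1, 0.0037, -0.0313, 0, 0, 1, 0, 0, 0.03, 3.8, 1, 0, 0, 0.03, 3.8, 1, 0, 0, 0.03, 0, 1, 0, 0, 0.016, 0, 1, 0, 0, 0, 0, 1, 0, 0, 0, 0])

```text
t: 11.93
tool_pos: [0.5276, 0.1691, 0.1898]
orientation: [-3.05, -0.754, 0.004]
force: [-0.0, -0.5, -1.7]
opening: 0.0194
```

```bash
python3 b.py w7
python3 - <<'E'
from h import *
plan([.5278,.1692,.19],27.5);s=robot.read_state();print(s['force'],s['wrist_torque'],s['opening'])
a=cv2.imread('pics/w7.png');cv2.imwrite('pics/w7z.png',cv2.resize(a[180:330,220:420],(800,600),interpolation=2))
for n in('scene','top'):
    c=robot.read_camera(n);import pickle;pickle.dump(c,open(n+'7.pkl','wb'));u=np.int32(pix([.527,.171,.13],c));a=c['img'][u[1]-30:u[1]+30,u[0]-40:u[0]+40];cv2.imwrite(f'pics/{n}7.png',cv2.resize(a,(800,600),interpolation=2))
E
```

```text
[0.5287 0.1694 0.1916] [-0.5023  0.4322 -2.2328] 0.01935069397799752 11.9833
t 11.98 tool [0.5287 0.1694 0.1916] yaw 27.73 tilt 0.03 q6 -15.3
shift mm [-0.9 -0.3  1.6] dist 0.0018 turn about tool z 0.23
[-0.5022647   0.43217589 -2.23279675] [-0.0389814  -0.11858801  0.01296528] 0.01935069397799752
```

View pics/w7z.png

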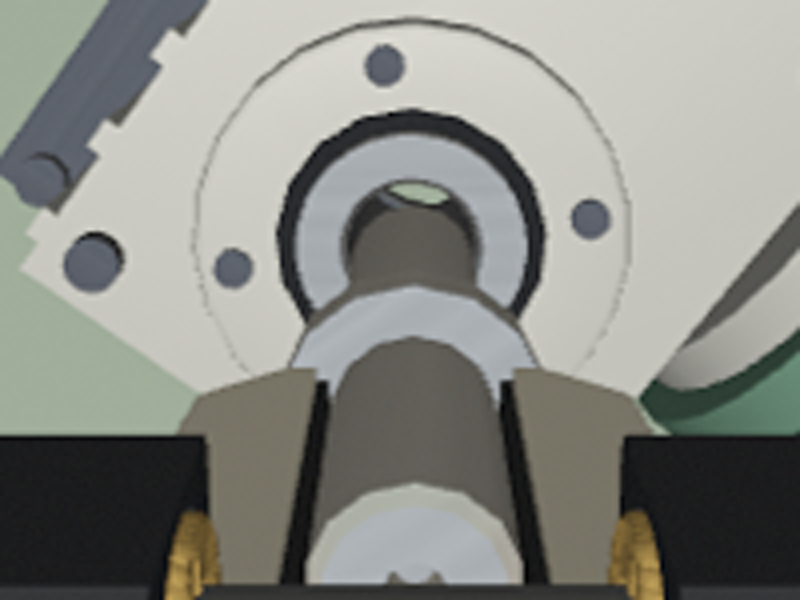

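View pics/scene7.png

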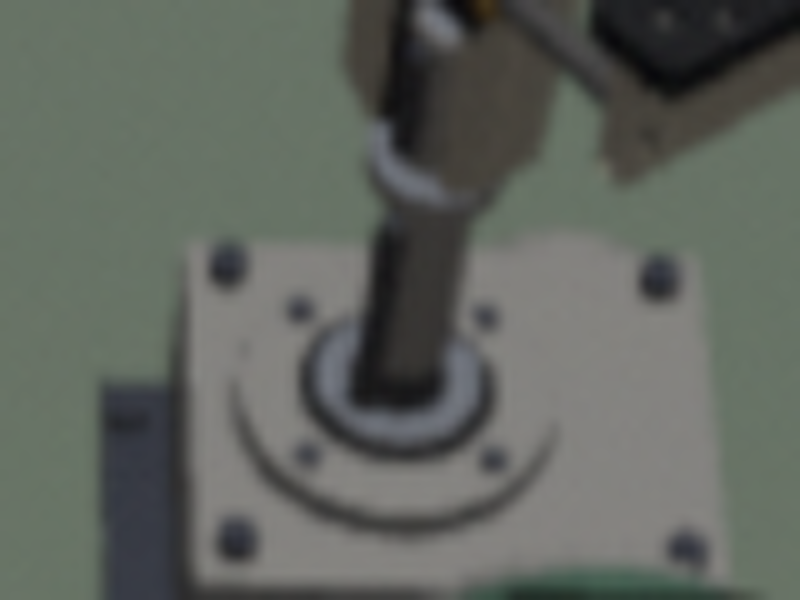

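Run:
```python
from h import *
import pickle
def draw(n,S,dy,x0,y0,w,h,k,tilt=0):
    c=pickle.load(open(n+'.pkl','rb'));a=c['img']
    s=robot.read_state();T=np.array([.5280,.1692,.1905]);y=np.radians(27.6);R=np.array([[np.cos(y),np.sin(y),0],[np.sin(y),-np.cos(y),0],[0,0,-1]])
    z=cv2.resize(a[y0:y0+h,x0:x0+w],None,fx=k,fy=k,interpolation=2)
    t=np.linspace(0,2*np.pi,90)
    def pl(P,col): cv2.polylines(z,[np.int32(((np.array([pix(p,c) for p in P])-[x0,y0]+.5)*k-.5))],True,col,1)
    for r in(.0195,.011): pl([np.array(S)+r*np.array([np.cos(u),np.sin(u),0]) for u in t],(0,255,0))
    for r,l in((16,73),(16,65),(10,4),(8,0),(10,118)):
        hh=77.8-l;pl([T+R@np.array([r*np.cos(u),dy+r*np.sin(u),hh])/1e3 for u in t],(0,0,255))
    return z
S=(.5268,.1712,.104)
cv2.imwrite('pics/ov7.png',draw('w7',S,-2.2,270,200,110,100,6))
u=np.int32(pix([.527,.171,.13],pickle.load(open('scene7.pkl','rb'))))
cv2.imwrite('pics/ov7s.png',draw('scene7',S,-2.2,u[0]-40,u[1]-30,80,60,10))
```

```text
(no output)
```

View pics/ov7.png

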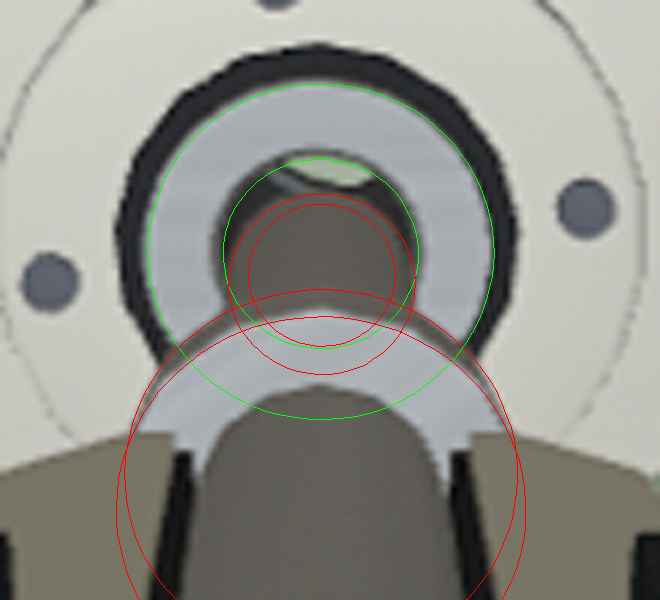

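View pics/ov7s.png

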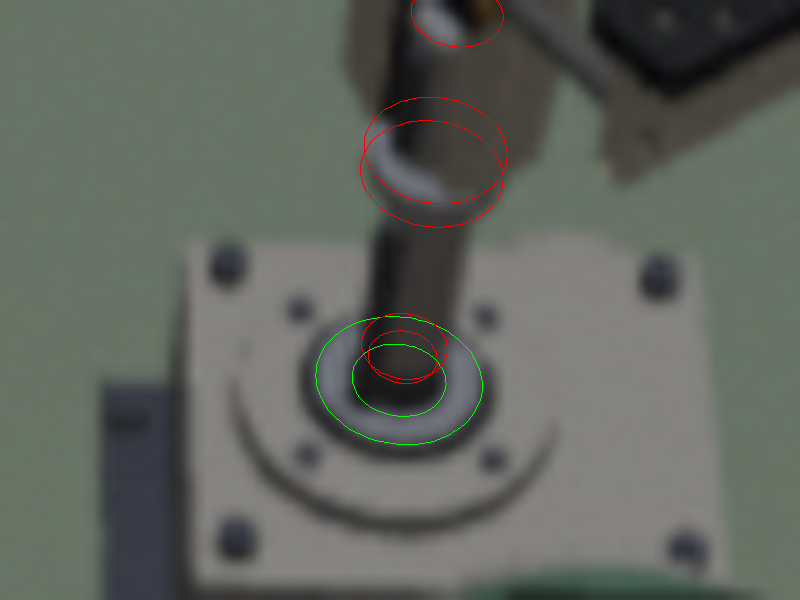

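Request:
jog_arm(commands=[1, -0.0005, 0, 0.003, 0, 1, 0, 0, 0.003, 0, 1, 0, 0, 0.002, 0, 1, 0, 0, 0, 0])

```text
t: 12.42
tool_pos: [0.5278, 0.169, 0.1823]
orientation: [-3.051, -0.749, 0.001]
force: [-0.1, -0.5, -2.6]
opening: 0.0196
```

Request:
jog_arm(commands=[1, 0, 0, 0.002, 0, 1, 0, 0, 0.001, 0, 1, 0, 0, 0, 0])

```text
t: 12.67
tool_pos: [0.5278, 0.169, 0.1793]
orientation: [-3.051, -0.749, 0.001]
force: [0.2, -0.5, -3.3]
opening: 0.0193
```

Request:
jog_arm(commands=[1, 0, 0, 0.0015, 0, 1, 0, 0, 0.0015, 0, 1, 0, 0, 0, 0])

```text
t: 12.92
tool_pos: [0.5278, 0.169, 0.1763]
orientation: [-3.051, -0.749, 0.001]
force: [-0.2, -0.2, -3.1]
opening: 0.0196
```

Request:
jog_arm(commands=[1, 0, 0, 0.0015, 0, 1, 0, 0, 0.0015, 0, 1, 0, 0, 0, 0])

```text
t: 13.17
tool_pos: [0.5278, 0.169, 0.1732]
orientation: [-3.051, -0.749, 0.001]
force: [-0.9, -1.0, -2.3]
opening: 0.019
```

Request:
jog_arm(commands=[1, 0, 0, 0.002, 0, 1, 0, 0, 0.002, 0, 1, 0, 0, 0, 0])

```text
t: 13.42
tool_pos: [0.5277, 0.169, 0.1691]
orientation: [-3.051, -0.749, 0.001]
force: [-0.1, -0.5, -2.9]
opening: 0.0192
```

```bash
python3 b.py w8
python3 - <<'E'
from h import *
plan([.5278,.1692,.19],27.5);s=robot.read_state();print(s['force'],s['wrist_torque'],s['opening'])
a=cv2.imread('pics/w8.png');cv2.imwrite('pics/w8z.png',cv2.resize(a[180:330,220:420],(800,600),interpolation=2))
E
```

```text
[0.5277 0.169  0.1692] [-0.3861  0.0464 -3.0762] 0.019290233468910616 13.4667
t 13.47 tool [0.5277 0.169  0.1692] yaw 27.6 tilt 0.04 q6 -15.1
shift mm [  0.2  -0.1 -20.8] dist 0.0208 turn about tool z 0.1
[-0.38607718  0.04644701 -3.07623598] [-0.0707829  -0.04024843  0.03477253] 0.019290233468910616
```

View pics/w8z.png

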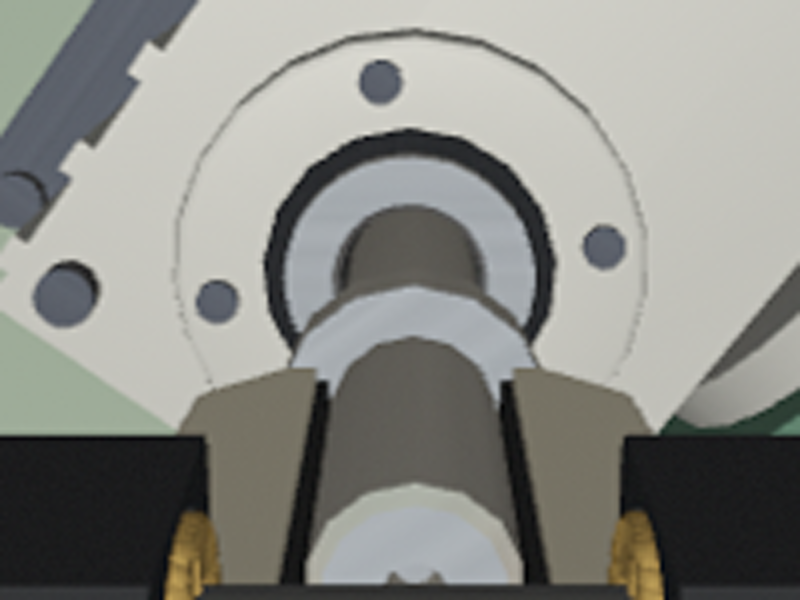

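Request:
jog_arm(commands=[1, 0, 0, 0.003, 0, 1, 0, 0, 0.003, 0, 1, 0, 0, 0.003, 0, 1, 0, 0, 0, 0])

```text
t: 13.8
tool_pos: [0.5275, 0.169, 0.1596]
orientation: [-3.051, -0.749, 0.002]
force: [-0.5, -1.2, -2.8]
opening: 0.0192
```

Request:
jog_arm(commands=[1, 0, 0, 0.003, 0, 1, 0, 0, 0.003, 0, 1, 0, 0, 0.003, 0, 1, 0, 0, 0.003, 0, 1, 0, 0, 0, 0])

```text
t: 14.22
tool_pos: [0.5276, 0.169, 0.1477]
orientation: [-3.051, -0.749, 0.001]
force: [-1.1, -1.2, -3.5]
opening: 0.0193
```

Request:
jog_arm(commands=[1, 0, 0, 0.003, 0, 1, 0, 0, 0.003, 0, 1, 0, 0, 0.003, 0, 1, 0, 0, 0.003, 0, 1, 0, 0, 0, 0])

```text
t: 14.63
tool_pos: [0.5276, 0.169, 0.1357]
orientation: [-3.051, -0.749, 0.001]
force: [-2.3, -1.3, -4.0]
opening: 0.0197
```

Request:
jog_arm(commands=[1, 0, 0, 0.003, 0, 1, 0, 0, 0.003, 0, 1, 0, 0, 0.002, 0, 1, 0, 0, 0, 0])

```text
t: 14.97
tool_pos: [0.5277, 0.169, 0.1279]
orientation: [3.051, 0.749, -0.001]
force: [-2.9, -2.9, -4.6]
opening: 0.0196
```

```bash
python3 b.py w9
python3 - <<'E'
from h import *
s=robot.read_state();print(s['force'],s['wrist_torque'],s['tool_pos'])
a=cv2.imread('pics/w9.png');cv2.imwrite('pics/w9z.png',cv2.resize(a[180:330,220:420],(800,600),interpolation=2))
E
```

```text
[0.5277 0.169  0.1281] [-2.7212 -1.8602 -3.5702] 0.01899946648593714 15.0167
[-2.7212346  -1.86024673 -3.57017282] [-0.38127482  0.41775432 -0.03710747] [0.52770162 0.16899605 0.12805745]
```

View pics/w9z.png

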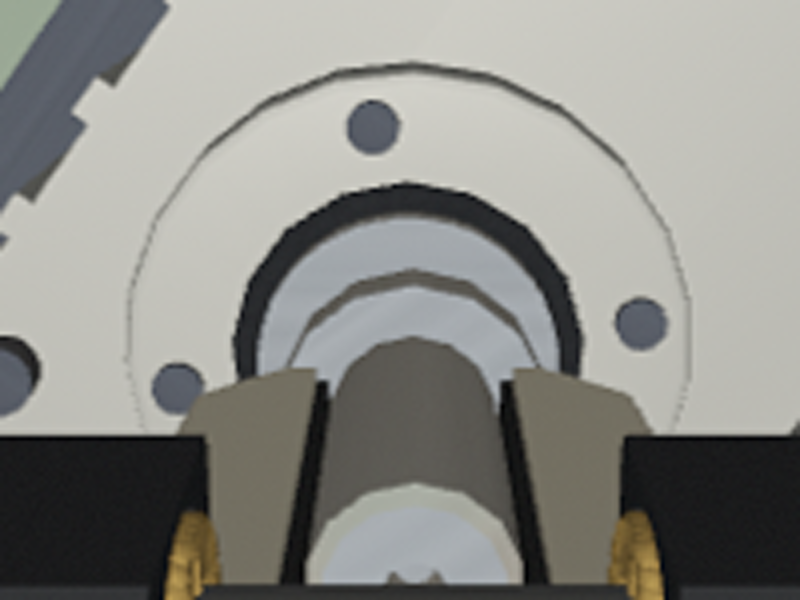

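Request:
jog_arm(commands=[1, -0.0005, 0, 0.002, 0, 1, 0, 0, 0.002, 0, 1, 0, 0, 0.002, 0, 1, 0, 0, 0, 0])

```text
t: 15.35
tool_pos: [0.5276, 0.1689, 0.1223]
orientation: [-3.051, -0.749, -0.0]
force: [-2.1, -1.5, -3.0]
opening: 0.0195
```

Request:
jog_arm(commands=[1, 0, 0, 0.001, 0, 1, 0, 0, 0.001, 0, 1, 0, 0, 0, 0])

```text
t: 15.6
tool_pos: [0.5276, 0.1689, 0.1205]
orientation: [-3.051, -0.749, -0.0]
force: [-1.1, -1.0, -2.1]
opening: 0.0194
```

Request:
jog_arm(commands=[1, 0, 0, 0.0007, 0, 1, 0, 0, 0.0007, 0, 1, 0, 0, 0, 0])

```text
t: 15.85
tool_pos: [0.5276, 0.1689, 0.1191]
orientation: [-3.051, -0.749, -0.0]
force: [-1.5, -1.3, -2.3]
opening: 0.0192
```

Request:
jog_arm(commands=[1, 0, 0, 0.0007, 0, 1, 0, 0, 0.0007, 0, 1, 0, 0, 0, 0])

```text
t: 16.1
tool_pos: [0.5276, 0.1689, 0.1177]
orientation: [-3.051, -0.749, -0.0]
force: [-0.9, -1.3, -2.1]
opening: 0.019
```

Request:
jog_arm(commands=[1, 0, 0, 0.0005, 0, 1, 0, 0, 0.0005, 0, 1, 0, 0, 0, 0])

```text
t: 16.35
tool_pos: [0.5276, 0.1689, 0.117]
orientation: [-3.051, -0.749, -0.0]
force: [-1.8, -1.3, -0.3]
opening: 0.0191
```

Request:
jog_arm(commands=[1, 0, 0, 0.0005, 0, 1, 0, 0, 0, 0])

```text
t: 16.52
tool_pos: [0.5276, 0.1689, 0.1169]
orientation: [3.051, 0.749, 0.0]
force: [-4.4, -1.3, 4.1]
opening: 0.0194
```

Request:
jog_arm(commands=[1, 0, 0, 0.0005, 0, 1, 0, 0, 0, 0])

```text
t: 16.68
tool_pos: [0.5276, 0.1689, 0.1169]
orientation: [3.051, 0.749, 0.001]
force: [-6.8, -2.2, 8.8]
opening: 0.0192
```

Request:
jog_arm(commands=[1, -0.0004, -0.0002, 0.0003, 0, 1, 0, 0, 0, 0, 1, 0, 0, 0, 0])

```text
t: 16.93
tool_pos: [0.5276, 0.1689, 0.1169]
orientation: [3.051, 0.749, 0.002]
force: [-6.0, -1.6, 8.4]
opening: 0.0193
```

```bash
python3 b.py w10
python3 - <<'E'
from h import *
a=cv2.imread('pics/w10.png');cv2.imwrite('pics/w10z.png',cv2.resize(a[180:330,220:420],(800,600),interpolation=2))
F=[]
for n in('scene','scene','top'):
    c=robot.read_camera(n);u=np.int32(pix([.527,.171,.13],c));a=c['img'][u[1]-30:u[1]+30,u[0]-40:u[0]+40];cv2.imwrite(f'pics/{n}10.png',cv2.resize(a,(800,600),interpolation=2))
    s=robot.read_state();print(s['force'],s['wrist_torque'],s['tool_pos'],s['t'])
E
```

```text
[0.5276 0.1689 0.1169] [-6.1786 -2.7274  8.0543] 0.01926830979802031 16.9833
[-5.48162035 -2.34826285  8.808015  ] [-0.44686181  0.90479127 -0.0204097 ] [0.52762456 0.16889501 0.11689873] 17.0333
[-5.1353401  -1.88675567  8.54909981] [-0.47507659  1.01320555  0.01963073] [0.5276266  0.16888866 0.11689025] 17.0833
[-5.24569632 -2.08566107  8.20150449] [-0.4333244  0.9075635 -0.0816099] [0.52758539 0.16889293 0.11687388] 17.1333
```

View pics/w10z.png

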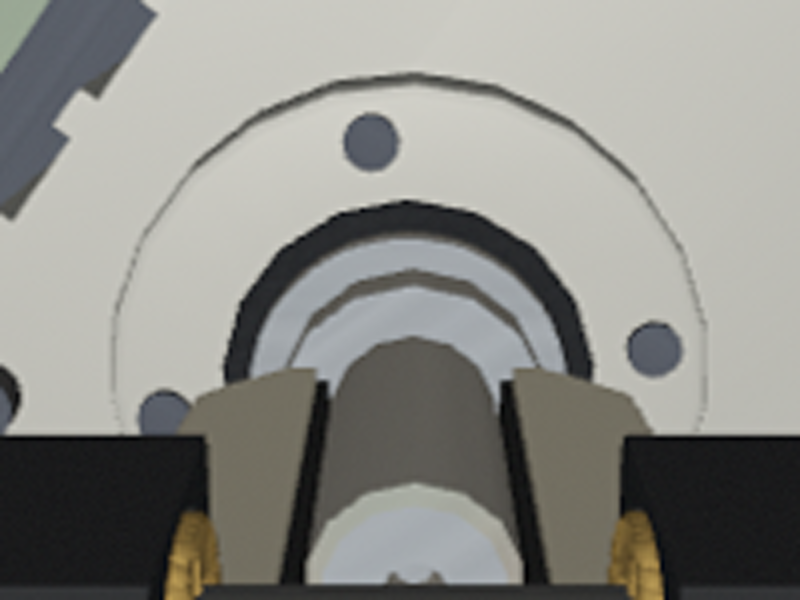

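View pics/scene10.png

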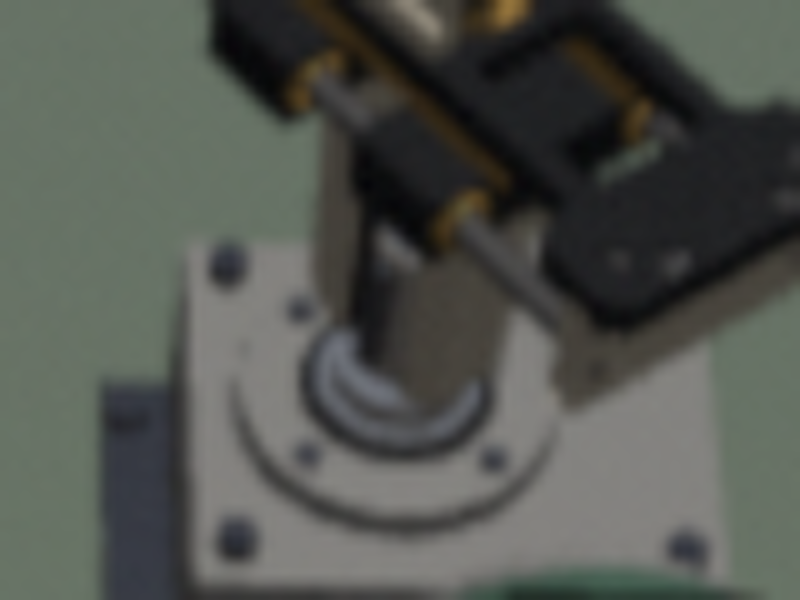

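Request:
jog_arm(commands=[1, -0.0005, -0.0002, 0, 0, 1, 0, 0, 0.0003, 0, 1, 0, 0, 0.0003, 0, 1, 0, 0, 0, 0, 1, 0, 0, 0, 0])

```text
t: 17.55
tool_pos: [0.5276, 0.1689, 0.1169]
orientation: [3.051, 0.749, 0.004]
force: [-4.8, -2.8, 9.5]
opening: 0.0192
```

```bash
cat > st.py <<'E'
from h import *
for i in range(2):
    c=robot.read_camera('wrist');s=robot.read_state();print(s['force'].round(2),s['wrist_torque'].round(2),s['tool_pos'].round(4),s['orientation'].round(4),s['t'])
R=Ro.from_rotvec(s['orientation']).as_matrix();print(R.round(4))
E
python3 st.py
```

```text
[-4.03 -2.73 10.92] [-0.52  0.93 -0.04] [0.5276 0.1689 0.1169] [3.0506 0.7492 0.0041] 17.6
[-4.69 -2.8  10.08] [-0.46  0.89 -0.03] [0.5276 0.1689 0.1169] [3.0507 0.7492 0.004 ] 17.65
[[ 8.862e-01  4.632e-01  2.500e-03]
 [ 4.632e-01 -8.862e-01  4.000e-04]
 [ 2.400e-03  9.000e-04 -1.000e+00]]
```

Request:
jog_arm(commands=[1, 0, 0, 0.0005, 0, 1, 0, 0, 0, 0, 1, 0, 0, 0, 0])

```text
t: 17.9
tool_pos: [0.5276, 0.1689, 0.1168]
orientation: [3.051, 0.749, 0.004]
force: [-7.0, -2.7, 13.8]
opening: 0.0196
```

```bash
python3 st.py
```

```text
[-7.28 -2.44 15.05] [-0.6   1.23  0.02] [0.5276 0.1689 0.1168] [3.0506 0.7492 0.0041] 17.95
[-6.79 -2.65 13.89] [-0.55  1.27  0.03] [0.5276 0.1689 0.1168] [3.0506 0.7493 0.0042] 18.0
[[ 8.862e-01  4.633e-01  2.700e-03]
 [ 4.633e-01 -8.862e-01  3.000e-04]
 [ 2.500e-03  1.000e-03 -1.000e+00]]
```

Run:
```python
from h import *
import pickle
c=pickle.load(open('w10.pkl','rb'));x0,y0,k=260,210,6
t=np.linspace(0,2*np.pi,120);zs=[]
for gap in(0,.004):
    z=cv2.resize(c['img'][y0:y0+80,x0:x0+130],None,fx=k,fy=k,interpolation=2)[:300]
    for r,h in((.0195,.104),(.016,.104+gap),(.016,.112+gap)):
        P=np.array([pix([.5268+r*np.cos(u),.1712+r*np.sin(u),h],c) for u in t])
        cv2.polylines(z,[np.int32((P-[x0,y0]+.5)*k-.5)],True,(0,0,255),1)
    zs.append(z)
cv2.imwrite('pics/ov10.png',cv2.vconcat(zs))
c=robot.read_camera('scene');a=c['img'];cv2.imwrite('pics/s11.png',cv2.resize(a[130:340,170:450],(800,600),interpolation=2))
s=robot.read_state();print(s['force'],s['t'])
```

```text
[-5.99044098 -3.07411056 14.14024706] 18.05
```

View pics/ov10.png

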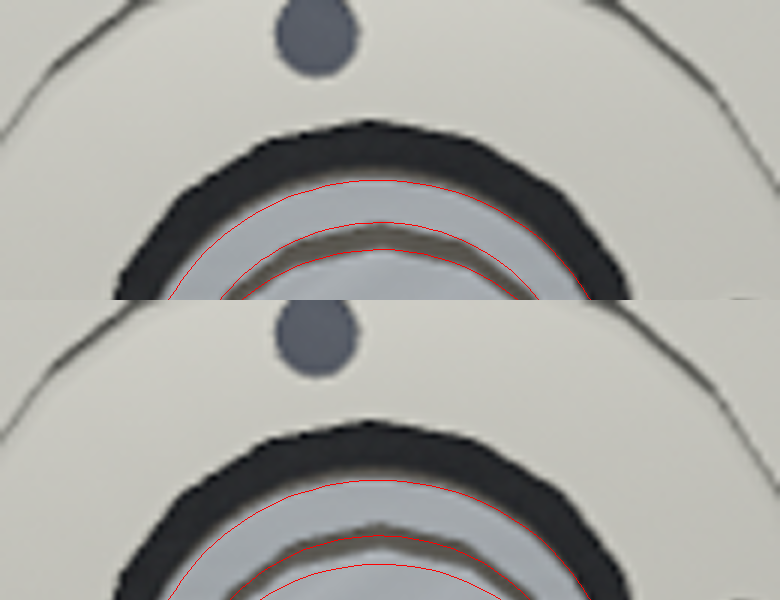

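View pics/s11.png

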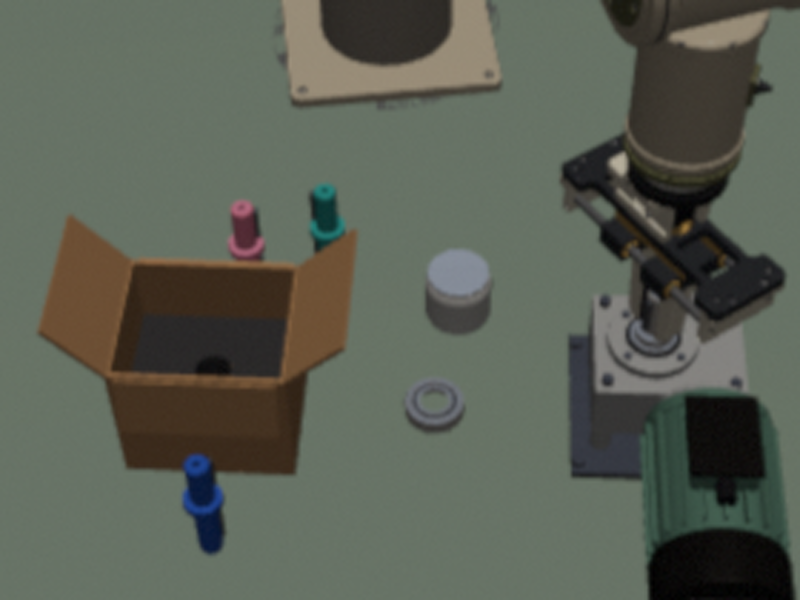

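Request:
jog_arm(commands=[1, 0, 0, 0, 0, 1, 0, 0, 0, 0, 1, 0, 0, 0, 0, 1, 0, 0, 0, 0, 1, 0, 0, 0, 0, 1, 0, 0, 0, 0, 1, 0, 0, 0, 0, 1, 0, 0, 0, 0, 1, 0, 0, 0, 0, 1, 0, 0, 0, 0])

```text
t: 18.88
tool_pos: [0.5276, 0.1689, 0.1168]
orientation: [3.051, 0.749, 0.004]
force: [-6.9, -3.3, 13.7]
opening: 0.0199
```

```bash
python3 st.py
```

```text
[-7.49 -2.54 14.52] [-0.53  1.26 -0.08] [0.5276 0.1689 0.1168] [3.0506 0.7493 0.0042] 18.9333
[-6.83 -2.69 14.59] [-0.55  1.3  -0.02] [0.5276 0.1689 0.1169] [3.0506 0.7492 0.0043] 18.9833
[[ 8.862e-01  4.633e-01  2.700e-03]
 [ 4.633e-01 -8.862e-01  3.000e-04]
 [ 2.600e-03  1.000e-03 -1.000e+00]]
```

Steady at about 14 N, so I'm handing the job in.

```bash
python3 -c "
from plant import robot
print(robot.close_job())"
```

```text
the job is handed in; nothing more can be done
None
```

The shaft is in the gearmotor sleeve with its collar down on the face, and I handed the job in at about 19 s with the gripper still holding it and pushing down.

- **Flaps:** I pushed both flaps back with the closed fingers, to about 2.2 to 2.4 rad by the pictures. The last picture shows them still open.
- **Fit:** The key went into the keyway on the first try at the angle measured from the pictures, so no searching turn was needed. It met no noticeable resistance until the collar touched, at a tool height of 0.1169 m against 0.1168 m worked out beforehand.
- **Seating:** Drawn over the wrist picture, the collar outline matches a zero gap. The tool did not sink further as the force rose.
- **Push:** The reading held at about 14 N for the last second, or about 17 N on the collar with the shaft's weight. The grip is 45 N.
- **Not perfect:** A steady sideways force of about 7 N remained. Two small shifts eased it a little, but it came back as I pressed harder.
- **Bystanders:** In the last picture the carton, bearing, tin and the three look-alike shafts are where they were. I did not recheck the dies, mallet, spanner or adhesive, but the arm never came near them.

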